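Advance a hub-indexing fixture with its sprung lever and lock it with the pin

ROBOT

A 6-joint arm with a two-finger parallel gripper is mounted at the origin on the work surface. World frame = base frame: x ahead of the robot, y to its left, z up, the work surface at z = 0. Lengths are in m, angles in rad, forces in N, time in s.
With the tool pointing down it reaches from about 0.35 to 0.875 m from the base axis. Payload 15.5 kg.
Tool frame: the origin (TCP) lies on the centre line of the jaws, within the pads' length; the fingertips stand 19 mm ahead of it and the grasp point (between the pads) is the TCP (arm.tip_extent is the distance from the TCP to the fingertips, in m); z points along the fingers, y is the line along which they close (so a half turn about z gives the same grasp; the last joint's range is limited). The gripper opens to 85 mm and grips with 20 to 120 N. Pads are 22 mm wide; open, the fingers measure 114 mm over their backs; the gripper's body (76 mm by 85 mm) begins 54 mm behind the grasp point. The pads swing forward as they close: fully open they stand 13 mm farther back than shut.
Start: joints at [1.139, 0.494, 1.345, -0, 1.302, -0.096], TCP at [0.207, 0.59, 0.25] pointing down, gripper open.
Joint ranges: [-2.91, 2.91], [-0.82, 2.16], [0.22, 2.67], [-1.22, 4.37], [0.12, 2.79], [-3.08, 3.08]. Speed limits (rad/s): [1.89, 1.89, 2.57, 3.01, 3.01, 3.01].

INTERFACE

Orientations are given as [roll, pitch, yaw] about the fixed x, y, z axes, in that order (R = Rz(yaw) Ry(pitch) Rx(roll)).
In Python, from bench import arm gives the robot as it stands.
- The arm moves only by the tool play_rows, never from a script. Its argument "motion" is a list that holds one entry, the list of rows, each a list of 4 numbers: the shift along the tool's x, y, z normalised to -1 to 1, where 1 is 0.1 m, then the turn about the tool's z normalised to -1 to 1, where 1 is 0.1 rad. A call has 1 to 20 rows; each row shifts and turns the commanded pose from where the row before left it, along the tool's axes as they then stand; what a row does not reach is not made up. A row lasts 1/10 s, in which the tool goes at most 50 mm and 8.59 degrees, less where a joint would pass 70% of its speed; a pose out of reach is approached as far as the arm can. A call with a number of a shift or a turn outside -1 to 1 is refused whole. A call with a gripper value outside its range is refused whole. "grip" is the opening, from 0 (shut) to 1 (fully open), set as the call begins (left out, the last holds). The fingers move at their own pace and stop on an object; "squeeze" is the grip in N (left out, the last holds). Time passes only in rows, so rows that do not move let the fingers close. It gives the time, the measured TCP pose, the force, the opening and the grip force at its end, in the units of the state.
- arm.state(): the state, without advancing time (a new reading comes with each control period).
- arm.camera(name): name is "scene" or "top" or "wrist"; returns a dict with "pixels" (480x640x3 uint8, red, green, blue), "K" (3x3 intrinsics, pixels), "eye" and "orientation" of the camera in the world. Camera axes: x right, y up, looking along -z (the intrinsics and any distortion apply to the point x, -y, -z); pixel columns grow to the right and rows downward; lengths in m; the calibration is good to about 2 mm. A picture is of the moment at which its call begins. There is no depth.
- arm.finish_job(): hands the job in; it is judged then, once.
Trained networks look in a picture, given as the dict that the camera call returned (one of the last four; its "shot" number tells which), for a name from the list of things; names that differ only in an ending like _2 or _b are one class to them, and where a whole thing is asked for, a point or a joint stands for the part that bears it (a point fixed in the world has none). Each returns a list of dicts, best first, with "p" (0 to 1); they miss things now and then, are a little off and sometimes report something else, mostly with a low value. They report only what shows in the picture. A call takes as long as a camera call. They do not tell look-alikes from the thing itself.
- arm.search_frame(picture, name): "box" ([centre column, centre row, width, height] as shares, 0 to 1, of the picture: columns of its width, rows of its height, round what is visible of it).
- arm.tip_of(picture, name): "at" ([column, row] as shares, 0 to 1, of the picture: columns of its width, rows of its height: a listed point, or the origin of a listed thing).
The state is a dict: "clock": time; "qpos": joint angles; "dq": joint speeds; "effort": joint torques, N m; "eef_pos": TCP position; "eef_rot": TCP orientation; "force": force on the tool from outside, world axes, zero at the start; "ft_torque": the same for the moment, N m; "finger_gap": finger opening in m; "finger_force": force on a finger pad.
Only numpy, scipy, OpenCV 4.12 (cv2) and the standard library are available. Lean on these libraries where they do the work, as an engineer would, in place of code of your own. Each camera call takes 0.05 s, during which the arm holds its last target. There are 200 camera calls.

TASK

On the blue indexing fixture, first lift the amber jar out of the lever's way and stand it upright on the black rubber mat. Then swing the black-knobbed sprung lever all the way to its stop, so that it pushes the plate's red ear round over the yellow base ear, and let it spring back by itself. Finally take the red-headed pin from the wooden rack and push it fully home through both ears, leaving the other things on the bench where they are.

Things in the scene. Friction and masses are not known exactly. Their poses are not given: they have to be found in the camera images.
- fixture: Fixed blue base, 140 x 150 mm, 22 mm high. On its vertical axis turn a lever and, above it, a round plate (116 mm wide, top 44 mm high) carrying a steel hub (66 mm wide to 54 mm high, then 34 mm wide to 76 mm; studs to 68 mm). Origin on the bench under the axis; x points to the yellow base ear (36 mm wide, 22 mm high, ending 105 mm from the axis), z up. Turned up to 0.3 rad.
- base_hole (a point): Centre of the vertical hole in the yellow base ear, on the ear's top face, 22 mm above the bench, 85 mm from the fixture axis. Hole 12.5 mm in diameter, right through to the bench.
- plate_hole (a point): Centre of the 12.5 mm hole in the red ear of the turning plate, on the ear's top face, 44 mm above the bench, 85 mm from the fixture axis. The red ear is 34 mm wide, 10 mm thick, ending 103 mm from the axis. With the plate fully advanced it lies straight above base_hole, with a 12 mm gap between the ears.
- index_plate (a joint): Angle of the plate with the red ear, rad, growing counter-clockwise seen from above. It starts somewhere between 0.02 and 0.35 and lines up with the base ear at 1.10 (it can go to 1.11). It is held where it is left by friction (0.15 N m).
- lever (a joint): Lever angle, rad, counter-clockwise from above: 0 = sprung back at rest (lever then 1.364 rad clockwise of fixture x), 1.10 = at its stop. Spring: 2 N at the knob at rest, 4 N at the stop, plus 1 N once its steel dog (12 mm post, 88 mm from the axis, top 46 mm high) pushes the red ear ahead of it. Let go, it returns to 0 in about 1 s and the plate stays.
- lever_knob (a point): Middle of the upright black knob on the lever: cylinder 22 mm in diameter, from 45 to 85 mm above the bench (this point is at 65 mm), 150 mm from the fixture axis. The lever's arm below it is 16 mm wide, 24 to 32 mm above the bench. Moves with the lever.
- jar: Loose amber jar with a white cap, 54 mm in diameter, 100 mm high, about 0.25 kg, standing in the sweep of the lever. Origin at the centre of its underside, z up.
- mat: Fixed black rubber mat lying on the bench, 120 x 120 mm, 4 mm thick, the place for the jar. Origin at the centre of its underside; x and y along its edges.
- rack: Fixed wooden block 170 (x) x 45 (y) x 48 mm high, with three vertical through holes 13 mm wide in a row along its x axis, at -55, 0 and +55 mm. Holds the pin, the hex key and the awl upright, in any order. Origin at the centre of its underside.
- lock_pin: Loose steel pin, 10 mm thick, with a round red head, upright in one rack hole. Origin at its tip, z towards the head. Nose tapers from 3 to 10 mm over the first 10 mm, shank up to 42 mm, head (22 mm wide) from 42 to 72 mm. In the rack its tip is 6 mm above the bench; fully home through both ears the head rests on the red ear, tip 2 mm above the bench.
- hex_key: Bystander in the rack: yellow T-handled key, 73 mm long, handle 40 mm wide. Origin at its tip.
- awl: Bystander in the rack: awl with a blue handle, 100 mm long, 24 mm wide. Origin at its tip.
- oil_bottle: Bystander: green bottle, 52 mm in diameter, 150 mm high, beside the fixture. Origin under its centre.
- spray_can: Bystander: orange-labelled can, 54 mm in diameter, 110 mm high, beyond the end of the lever's swing. Origin under its centre.
- socket: Bystander: small steel wrench socket standing upright, 28 mm in diameter, 35 mm high, near the base ear. Origin under its centre.
- screwdriver: Bystander: red screwdriver lying beside the fixture, 160 mm long. Origin under the middle of its length.
- bowl: Bystander: steel bowl, 130 mm in diameter, 50 mm high, at the back. Origin under its centre.
Not all that is in view belongs to the job. What is shaped like the jar but purple is not meant.

How it is judged:
By the outcome, as a careful person would: the job done as asked, in the order asked, and still so for the second after the job is handed in, with the robot touching nothing.
It also fails if it takes over 69 s, if anything falls off the work surface, if the arm or the gripper's body presses on something with over 40 N, if the wrist force passes 120 N, or if a joint passes its speed limit or range.

## Working session

There is one attempt and no reset: what is moved stays moved. The work goes in short steps, Python scripts to look and compute and a tool call to move; the robot and the scene stay as the last step left them, time stands still between calls to the robot, and variables do not carry over. Pictures are saved under pics/ and viewed, at most 10 in all, crops included, and the job is handed in when it is done.

Besides the shell and the picture viewer there is one more tool, called as name(argument=value, ...) on one line, values as JSON. play_rows: Moves the arm, as the interface text tells. Its arguments: {"type":"object","properties":{"motion":{"type":"array","items":{"type":"array","items":{"type":"array","items":{"type":"number"}}}},"grip":{"type":"number"},"squeeze":{"type":"number"}},"required":["motion"]}

```bash
mkdir -p pics; cat > h.py <<'E'
import numpy as np, cv2, json
from scipy.spatial.transform import Rotation as Ro
from bench import arm
def shot(n,save=None):
    p=arm.camera(n)
    if save: cv2.imwrite('pics/'+save+'.png',np.array(p['pixels'])[:,:,::-1])
    return p
def Rm(o):
    o=np.array(o,float)
    if o.shape==(3,3): return o
    return Ro.from_euler('xyz',o).as_matrix() if o.size==3 else Ro.from_quat(o).as_matrix()
def ray(p,uv):
    K=np.array(p['K']);d=p.get('distortion',p.get('dist'))
    q=cv2.undistortPoints(np.array([[uv]],float),K,None if d is None else np.array(d,float))[0,0]
    v=Rm(p['orientation'])@np.array([q[0],-q[1],-1.]);return np.array(p['eye']),v/np.linalg.norm(v)
def onz(p,uv,z):
    e,v=ray(p,uv);return e+v*(z-e[2])/v[2]
def tri(rs):
    A=0;b=0
    for e,v in rs:
        M=np.eye(3)-np.outer(v,v);A=A+M;b=b+M@e
    x=np.linalg.solve(A,b);return x,max(np.linalg.norm((np.eye(3)-np.outer(v,v))@(x-e)) for e,v in rs)
def proj(p,X):
    c=Rm(p['orientation']).T@(np.array(X)-np.array(p['eye']));K=np.array(p['K'])
    x=K@np.array([c[0]/-c[2],-c[1]/-c[2],1]);return x[:2]
px=lambda a:np.array([a[0]*640,a[1]*480])
E
python3 - <<'E'
from h import *
np.set_printoptions(precision=3,suppress=True)
P={n:shot(n,n+'0') for n in('top','scene')}
for p in P.values(): print({k:v for k,v in p.items() if k!='pixels'})
for n in 'fixture base_hole plate_hole lever_knob jar mat rack lock_pin hex_key awl oil_bottle spray_can socket screwdriver bowl'.split():
    for c,p in P.items():
        print(n,c,[(px(d['at']).round(1).tolist(),round(d['p'],2)) for d in arm.tip_of(p,n)[:3]])
E
```

```text
{'K': array([[460.705,   0.   , 316.585],
       [  0.   , 460.705, 242.61 ],
       [  0.   ,   0.   ,   1.   ]]), 'eye': array([0.486, 0.009, 1.2  ]), 'orientation': array([ 0.109, -0.004, -1.549]), 'shot': 1}
{'K': array([[461.433,   0.   , 311.721],
       [  0.   , 461.433, 240.518],
       [  0.   ,   0.   ,   1.   ]]), 'eye': array([ 0.861, -0.501,  0.721]), 'orientation': array([0.745, 0.017, 0.46 ]), 'shot': 2}
fixture top [([387.9, 206.5], 0.65), ([330.3, 284.6], 0.57)]
fixture scene [([263.3, 275.4], 0.6)]
base_hole top [([339.0, 252.8], 0.67)]
base_hole scene [([298.5, 291.3], 0.58)]
plate_hole top [([366.9, 276.3], 0.85)]
plate_hole scene [([252.8, 297.9], 0.74)]
lever_knob top [([392.4, 280.3], 0.63)]
lever_knob scene [([254.6, 298.0], 0.71), ([219.1, 316.4], 0.59)]
jar top [([414.6, 243.9], 0.8), ([434.6, 216.3], 0.76), ([348.3, 195.0], 0.66)]
jar scene [([272.8, 443.4], 0.92), ([368.3, 340.6], 0.87), ([272.4, 342.7], 0.75)]
mat top [([174.8, 290.2], 0.86)]
mat scene [([337.5, 160.7], 0.82), ([184.8, 438.8], 0.38)]
rack top [([453.5, 289.8], 0.75)]
rack scene [([161.3, 417.2], 0.86)]
lock_pin top [([453.4, 290.6], 0.56), ([455.3, 286.6], 0.47)]
lock_pin scene [([159.2, 416.0], 0.6)]
hex_key top [([449.4, 312.7], 0.61), ([283.3, 283.4], 0.2)]
hex_key scene [([139.3, 397.8], 0.93)]
awl top [([457.3, 266.3], 0.52), ([453.9, 287.6], 0.33)]
awl scene [([182.1, 438.6], 0.92)]
oil_bottle top [([284.0, 283.1], 0.96), ([452.3, 308.8], 0.38)]
oil_bottle scene [([291.2, 232.7], 0.73)]
spray_can top [([390.5, 210.2], 0.74)]
spray_can scene [([327.9, 383.4], 0.7), ([162.8, 422.4], 0.52), ([327.9, 270.7], 0.44)]
socket top []
socket scene [([326.9, 271.5], 0.65)]
screwdriver top [([326.5, 329.6], 0.7)]
screwdriver scene [([215.2, 257.7], 0.8)]
bowl top [([224.5, 197.2], 0.77)]
bowl scene [([415.3, 217.3], 0.56)]
```

```bash
python3 - <<'E'
import cv2
a=cv2.imread('pics/top0.png')[150:360,140:500];cv2.imwrite('pics/c1.png',cv2.resize(a,None,fx=2.2,fy=2.2,interpolation=cv2.INTER_CUBIC))
E
```

```text
(no output)
```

View pics/c1.png

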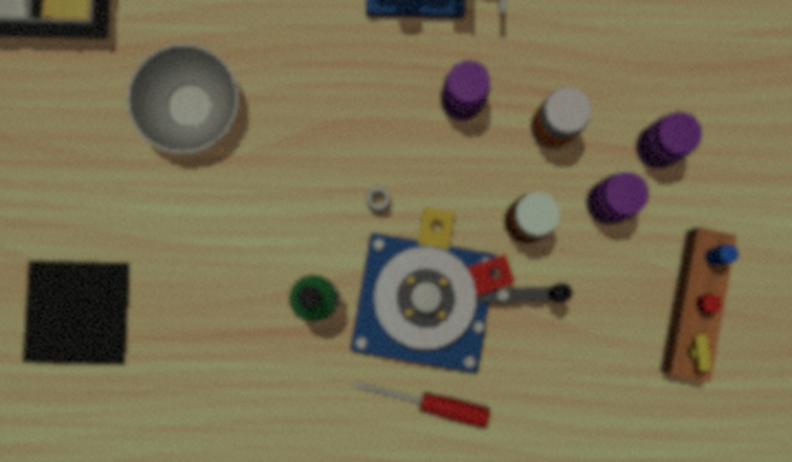

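View pics/scene0.png

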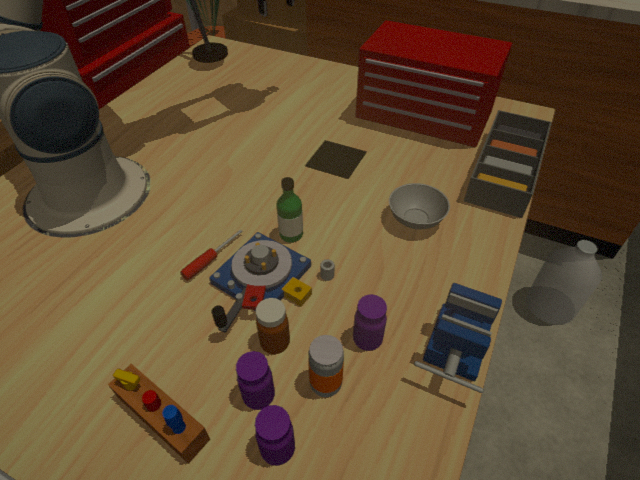

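In the top view (full-frame pixels), the amber jar is at (383,248) and the orange-labelled spray can at (395,202), both with white caps. The purple look-alikes are at (352,191), (421,240) and (444,213). The jar meant is amber and stands by the lever, at scene (272,326). The pin's red head is at top (462,287), the knob at (394,283), the plate hole at (365,275) and the base hole at (339,253).

```bash
python3 - <<'E'
from h import *
np.set_printoptions(precision=4,suppress=True)
t=shot('top');s=shot('scene')
im=cv2.resize(np.array(s['pixels'])[230:400,180:380,::-1],None,fx=3.5,fy=3.5,interpolation=cv2.INTER_CUBIC);cv2.imwrite('pics/c2.png',im)
def segs(p,lo,hi,roi):
    hsv=cv2.cvtColor(np.array(p['pixels']),cv2.COLOR_RGB2HSV);m=cv2.inRange(hsv,lo,hi)
    k=np.zeros_like(m);x0,y0,x1,y1=roi;k[y0:y1,x0:x1]=1;m*=k
    n,l,st,c=cv2.connectedComponentsWithStats(m);i=1+np.argmax(st[1:,4]);return c[i],st[i,:4]
for n,z in dict(base_hole=.022,plate_hole=.044,lever_knob=.065,lock_pin=.006,rack=0,hex_key=.006,awl=.006,socket=0,fixture=0,mat=0,oil_bottle=0,spray_can=0,jar=0).items():
    T=arm.tip_of(t,n);S=arm.tip_of(s,n)
    for d in T[:2]: print(n,'top',onz(t,px(d['at']),z),end=' ')
    for d in S[:3]: print('sc',onz(s,px(d['at']),z),end=' ')
    if T and S: print('tri',*[tri([ray(t,px(T[0]['at'])),ray(s,px(d['at']))]) for d in S[:3]],end='')
    print()
print('hub top',onz(t,(333.6,285),.076))
print('cap',onz(t,(384.5,247.7),.1), 'sc cap',onz(s,(271,309),.1),tri([ray(t,(384.5,247.7)),ray(s,(271,309))]))
for n in('jar','lock_pin','lever_knob','mat'):
  for p in(t,s): print(n,[((np.array(d['box'])*[640,480,640,480]).round(0).tolist(),round(d['p'],2)) for d in arm.search_frame(p,n)[:5]])
red=segs(t,(0,150,60),(8,255,255),(440,270,480,310));print('pinhead top',red,onz(t,red[0],.07))
r2=segs(s,(0,150,60),(8,255,255),(130,380,175,420));print('sc',r2,tri([ray(t,red[0]),ray(s,r2[0])]))
E
```

```text
base_hole top [ 0.5921 -0.0483  0.022 ] sc [ 0.5912 -0.0523  0.022 ] sc [ 0.5256 -0.0525  0.022 ] tri (array([ 0.5912, -0.0493,  0.0187]), np.float64(0.0015028280042674728)) (array([ 0.5672, -0.0632,  0.0665]), np.float64(0.02697090324183542))
plate_hole top [ 0.5313 -0.123   0.044 ] sc [ 0.5398 -0.1176  0.044 ] tri (array([ 0.5353, -0.12  ,  0.0432]), np.float64(0.005034963077073723))
lever_knob top [ 0.5164 -0.1794  0.065 ] sc [ 0.517  -0.1895  0.065 ] tri (array([ 0.5143, -0.183 ,  0.0553]), np.float64(0.003028281978996925))
lock_pin top [ 0.5051 -0.3463  0.006 ] sc [ 0.5092 -0.3544  0.006 ] sc [ 0.6059 -0.1654  0.006 ] tri (array([ 0.5044, -0.351 , -0.0062]), np.float64(0.0014047338150060282)) (array([ 0.578 , -0.2644,  0.1488]), np.float64(0.08424810795537378))
sc [ 0.5097 -0.3521  0.    ] 
hex_key top [0.485  0.3646 0.006 ] hex_key top [ 0.4516 -0.3389  0.006 ] sc [ 0.4557 -0.3402  0.006 ] tri (array([ 0.5262, -0.0673,  0.2968]), np.float64(0.33337956579452616))
awl top [ 0.5608 -0.363   0.006 ] sc [ 0.565 -0.365  0.006] tri (array([ 0.5618, -0.3643, -0.0003]), np.float64(0.000
[... 1791 characters left out ...]
272.0, 435.0, 40.0, 66.0], 0.65)]
lock_pin [([463.0, 289.0, 12.0, 14.0], 0.65), ([378.0, 283.0, 43.0, 9.0], 0.55), ([382.0, 249.0, 27.0, 27.0], 0.47), ([396.0, 205.0, 25.0, 28.0], 0.19)]
lock_pin [([152.0, 401.0, 20.0, 25.0], 0.7)]
lever_knob [([376.0, 283.0, 44.0, 11.0], 0.83)]
lever_knob [([230.0, 308.0, 38.0, 48.0], 0.92), ([128.0, 379.0, 30.0, 21.0], 0.6)]
mat [([176.0, 292.0, 49.0, 49.0], 0.9)]
mat [([333.0, 159.0, 58.0, 38.0], 0.77)]
pinhead top (array([462.9861, 287.5972]), array([458, 283,  10,  10], dtype=int32)) [ 0.5074 -0.3535  0.07  ]
sc (array([149.9355, 399.1935]), array([142, 390,  18,  21], dtype=int32)) (array([ 0.5081, -0.3535,  0.0677]), np.float64(0.0009180983390112776))
```

View pics/c2.png

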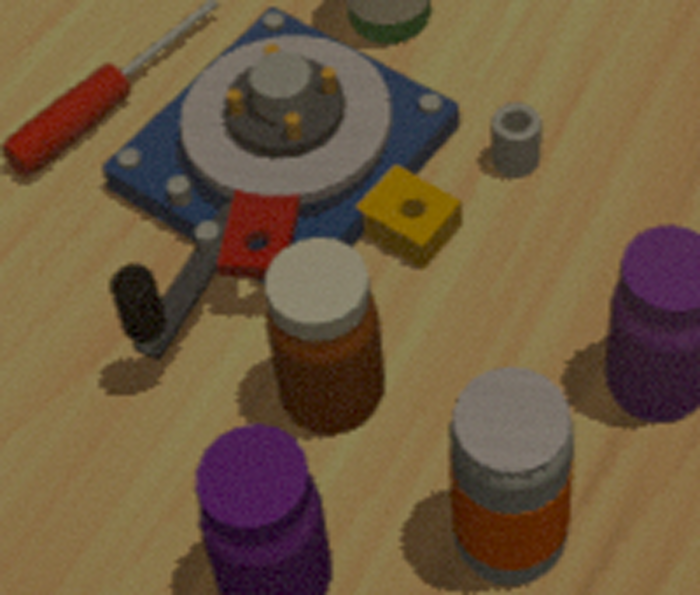

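The crop confirms the amber jar at scene (273,326). It stands right in front of the lever, next to the red ear. The orange-labelled can and the purple jars are separate. The geometry agrees: the axis-to-base-hole distance comes out at 86 mm, and the knob is where the text predicts.

```bash
cat >> h.py <<'E'
def plan(target,ydir=None):
    "print turn (units) to bring tool y along ydir(deg, mod 180), then tool-frame shift in units"
    s=arm.state();R=Rm(s['eef_rot']);y=np.degrees(np.arctan2(R[1,1],R[0,1]))
    a=0
    if ydir is not None:
        d=((ydir-y+90)%180)-90;a=-np.radians(d)   # tool z down
        R=R@Ro.from_rotvec([0,0,a]).as_matrix()
    print('pos',np.round(s['eef_pos'],4),'rot',np.round(s['eef_rot'],4),'ydeg',round(y,1),'j6',round(s['qpos'][5],2),'t',round(s['clock'],2),'gap',round(s['finger_gap'],4),'F',np.round(s['force'],1))
    print(' turn units',round(a/.1,2),'shift units',np.round(R.T@(np.array(target)-np.array(s['eef_pos']))/.1,3))
E
python3 - <<'E'
from h import *
plan((.5995,-.1545,.25),75)
E
```

```text
pos [0.2065 0.5899 0.2503] rot [-3.1416  0.      2.8048] ydeg 70.7 j6 -0.1 t 3.4 gap 0.0853 F [-0.3 -0.1  0.8]
 turn units -0.75 shift units [-5.722e+00 -6.173e+00  3.000e-03]
```

play_rows(motion=[[[0,0,0,-0.75],[-0.318,-0.343,0,0],[-0.318,-0.343,0,0],[-0.318,-0.343,0,0],[-0.318,-0.343,0,0],[-0.318,-0.343,0,0],[-0.318,-0.343,0,0],[-0.318,-0.343,0,0],[-0.318,-0.343,0,0],[-0.318,-0.343,0,0],[-0.318,-0.343,0,0],[-0.318,-0.343,0,0],[-0.318,-0.343,0,0],[-0.318,-0.343,0,0],[-0.318,-0.343,0,0],[-0.318,-0.343,0,0],[-0.318,-0.343,0,0],[-0.318,-0.343,0,0],[-0.318,-0.343,0,0],[0,0,0,0]]], grip=1, squeeze=30)

```text
clock: 5.4
eef_pos: [0.6017, -0.1595, 0.2499]
eef_rot: [-3.141, 0.002, 2.876]
force: [-0.6, 1.1, 0.5]
finger_gap: 0.0853
finger_force: 0.0
```

```bash
python3 - <<'E'
from h import *
np.set_printoptions(precision=4,suppress=True)
w=shot('wrist','w1')
print(w['eye'],w['orientation'],w['K'][0,0])
for n,z in dict(jar=0,lever_knob=.065,plate_hole=.044,base_hole=.022).items():
    print(n,[(px(d['at']).round(),round(d['p'],2),onz(w,px(d['at']),z)) for d in arm.tip_of(w,n)[:3]])
plan((.5995,-.1545,.066),75)
E
```

```text
[ 0.5387 -0.1434  0.3743] [-0.2678  0.001   1.3055] 375.69137377083814
jar [(array([323., 214.]), 0.83, array([ 0.6044, -0.1581,  0.    ])), (array([209., 329.]), 0.68, array([ 0.6949, -0.3125,  0.    ])), (array([426., 324.]), 0.56, array([ 0.7514, -0.0813,  0.    ]))]
lever_knob [(array([257., 131.]), 0.9, array([ 0.5156, -0.1882,  0.065 ]))]
plate_hole [(array([350., 133.]), 0.9, array([ 0.5362, -0.1164,  0.044 ]))]
base_hole [(array([430., 174.]), 0.69, array([ 0.5901, -0.0527,  0.022 ]))]
pos [ 0.5992 -0.1536  0.2504] rot [ 3.1414 -0.0004  2.8807] ydeg 75.1 j6 -1.66 t 5.65 gap 0.0854 F [-0.3  0.2  0.4]
 turn units 0.01 shift units [-0.006 -0.009  1.844]
```

View pics/w1.png

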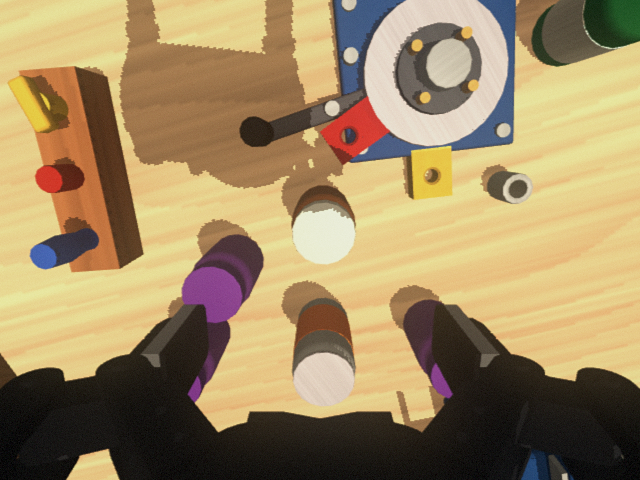

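The wrist picture shows the amber jar's white cap at (324,231), the knob at (257,131), the red ear hole at (349,134) and the base hole at (431,175). The pin's red head is at (58,178), between the key and the awl.

```bash
python3 - <<'E'
from h import *
np.set_printoptions(precision=4,suppress=True)
w=shot('wrist');t=shot('top');s=shot('scene')
hsv=cv2.cvtColor(np.array(w['pixels']),cv2.COLOR_RGB2HSV);m=cv2.inRange(hsv,(0,0,200),(180,60,255))[200:270,285:362]
n,l,st,c=cv2.connectedComponentsWithStats(m);i=1+np.argmax(st[1:,4]);print(st[i],c[i]+[285,200])
u=st[i,:2]+st[i,2:4]/2+[285,200]
print(onz(w,u,.1),tri([ray(w,u),ray(t,(384.5,247.7)),ray(s,(271,309))]))
print('can cap',onz(w,(324,378),.11),'can base',onz(w,(323,308),.0))
print('axis wrist',onz(w,(450,63),.076))
print('pin wrist',onz(w,(52,180),.078))
E
```

```text
[   1   11   62   59 2893] [316.3464 239.3519]
[ 0.6027 -0.1577  0.1   ] (array([ 0.6015, -0.1564,  0.0993]), np.float64(0.003436361228960561))
can cap [ 0.7121 -0.1813  0.11  ] can base [ 0.7011 -0.1782  0.    ]
axis wrist [ 0.5049 -0.0314  0.076 ]
pin wrist [ 0.5076 -0.3465  0.078 ]
```

play_rows(motion=[[[-0.03,-0.022,0.3,0],[0,0,0.4,0],[0,0,0.4,0],[0,0,0.35,0],[0,0,0.25,0],[0,0,0.14,0],[0,0,0,0],[0,0,0,0]]])

```text
clock: 6.6
eef_pos: [0.6025, -0.1575, 0.0673]
eef_rot: [-3.141, 0.001, 2.88]
force: [0.5, 1.0, 0.3]
finger_gap: 0.0853
finger_force: 0.0
```

play_rows(motion=[[[0,0,0,0],[0,0,0,0],[0,0,0,0],[0,0,0,0],[0,0,0,0],[0,0,0,0],[0,0,0,0],[0,0,0,0]]], grip=0.4, squeeze=35)

```text
clock: 7.4
eef_pos: [0.6027, -0.1577, 0.0677]
eef_rot: [-3.141, 0.002, 2.88]
force: [-1.4, 1.1, 10.9]
finger_gap: 0.0528
finger_force: 34.9
```

play_rows(motion=[[[0,0,-0.1,0],[0,0,-0.2,0],[0,0,-0.3,0],[0,0,-0.35,0],[0,0,-0.35,0],[0,0,-0.3,0],[0,0,-0.2,0],[0,0,0,0],[0,0,0,0],[0,0,0,0]]])

```text
clock: 8.4
eef_pos: [0.6013, -0.1573, 0.245]
eef_rot: [3.141, -0.002, 2.88]
force: [-0.1, 0.1, -1.4]
finger_gap: 0.0521
finger_force: 37.6
```

```bash
python3 - <<'E'
from h import *
np.set_printoptions(precision=4,suppress=True)
plan((.4855,.371,.247))
print(arm.state()['finger_force'])
t=shot('top')
# mat: dark blob
hsv=cv2.cvtColor(np.array(t['pixels']),cv2.COLOR_RGB2HSV);m=cv2.inRange(hsv,(0,0,0),(180,255,60))[260:325,140:210]
n,l,st,c=cv2.connectedComponentsWithStats(m);i=1+np.argmax(st[1:,4]);print(st[i],onz(t,c[i]+[140,260],.004))
E
```

```text
pos [ 0.6013 -0.1573  0.245 ] rot [ 3.1414 -0.0022  2.8798] ydeg 75.0 j6 -1.66 t 8.4 gap 0.0521 F [-0.1  0.1 -1.4]
 turn units 0.0 shift units [ 2.485  4.803 -0.014]
37.55330000309186
[  11    9   47   46 2039] [0.4813 0.3704 0.004 ]
```

play_rows(motion=[[[0.07,0.15,0,0],[0.14,0.27,0,0],[0.157,0.3,0,0],[0.157,0.3,0,0],[0.157,0.3,0,0],[0.157,0.3,0,0],[0.157,0.3,0,0],[0.157,0.3,0,0],[0.157,0.3,0,0],[0.157,0.3,0,0],[0.157,0.3,0,0],[0.157,0.3,0,0],[0.157,0.3,0,0],[0.157,0.3,0,0],[0.157,0.3,0,0],[0.157,0.3,0,0],[0.1,0.18,0,0],[0,0,0,0],[0,0,0,0],[0,0,0,0]]])

```text
clock: 10.45
eef_pos: [0.4837, 0.3704, 0.2459]
eef_rot: [-3.141, -0.001, 2.879]
force: [0.4, -0.1, -2.2]
finger_gap: 0.0525
finger_force: 37.6
```

```bash
python3 - <<'E'
from h import *
plan((.483,.370,.0725))
E
```

```text
pos [0.4837 0.3704 0.2459] rot [-3.1408e+00 -5.0000e-04  2.8794e+00] ydeg 75.0 j6 -0.75 t 10.45 gap 0.0525 F [ 0.4 -0.1 -2.2]
 turn units 0.0 shift units [ 0.005 -0.005  1.734]
```

play_rows(motion=[[[0,0,0.2,0],[0,0,0.35,0],[0,0,0.4,0],[0,0,0.35,0],[0,0,0.2,0],[0,0,0.12,0],[0,0,0.06,0],[0,0,0.04,0],[0,0,0,0],[0,0,0,0]]])

```text
clock: 11.45
eef_pos: [0.4844, 0.3713, 0.0752]
eef_rot: [3.141, 0.001, 2.88]
force: [-0.5, -0.0, -1.8]
finger_gap: 0.0524
finger_force: 37.6
```

play_rows(motion=[[[0,0,0.015,0],[0,0,0.012,0],[0,0,0.008,0],[0,0,0,0]]])

```text
clock: 11.85
eef_pos: [0.4843, 0.3713, 0.0717]
eef_rot: [3.141, 0.001, 2.88]
force: [-2.1, -0.1, 11.4]
finger_gap: 0.0526
finger_force: 38.7
```

play_rows(motion=[[[0,0,0,0],[0,0,0,0],[0,0,0,0],[0,0,0,0],[0,0,0,0],[0,0,0,0]]], grip=1)

```text
clock: 12.45
eef_pos: [0.4839, 0.371, 0.0707]
eef_rot: [-3.142, -0.0, 2.88]
force: [0.1, -0.2, -0.1]
finger_gap: 0.0854
finger_force: 0.0
```

play_rows(motion=[[[0,0,-0.2,0],[0,0,-0.3,0],[0,0,-0.4,0],[0,0,-0.4,0],[0,0,-0.4,0],[0,0,-0.2,0],[0,0,0,0]]])

```text
clock: 13.15
eef_pos: [0.4851, 0.3718, 0.2642]
eef_rot: [3.138, 0.004, 2.88]
force: [0.7, -0.6, -0.2]
finger_gap: 0.0858
finger_force: 0.0
```

```bash
python3 - <<'E'
from h import *
np.set_printoptions(precision=4,suppress=True)
t=shot('top','t2');s=shot('scene')
print('jar',[(onz(s,px(d['at']),.004),round(d['p'],2)) for d in arm.tip_of(s,'jar')[:4]],[(onz(t,px(d['at']),.004),round(d['p'],2)) for d in arm.tip_of(t,'jar')[:4]])
for n,z in dict(lever_knob=.065,plate_hole=.044,base_hole=.022).items():
    print(n,[onz(p,px(d['at']),z) for p in(t,s) for d in arm.tip_of(p,n)[:1]])
a=-.147-1.364
# y axis along tangent at rest: angle a+90deg
plan((.5156,-.1868,.22),np.degrees(a)+90)
im=np.vstack([cv2.resize(np.array(p['pixels'])[r:r+150,c:c+400,::-1],None,fx=1.9,fy=1.9) for p,r,c in((t,190,120),(s,120,120))]);cv2.imwrite('pics/c3.png',im)
E
```

```text
jar [(array([0.4866, 0.3653, 0.004 ]), 0.92), (array([ 0.6941, -0.3155,  0.004 ]), 0.87), (array([ 0.6337, -0.2521,  0.004 ]), 0.63)] [(array([ 0.6867, -0.3052,  0.004 ]), 0.95), (array([ 0.7486, -0.0844,  0.004 ]), 0.93), (array([ 0.6176, -0.2576,  0.004 ]), 0.84), (array([0.483, 0.372, 0.004]), 0.55)]
lever_knob [array([ 0.5166, -0.1899,  0.065 ]), array([ 0.5191, -0.1867,  0.065 ])]
plate_hole [array([ 0.5299, -0.1196,  0.044 ]), array([ 0.5426, -0.1202,  0.044 ])]
base_hole [array([ 0.5926, -0.047 ,  0.022 ]), array([ 0.5875, -0.0517,  0.022 ])]
pos [0.4839 0.371  0.2603] rot [-3.141  -0.0006  2.8797] ydeg 75.0 j6 -0.75 t 13.65 gap 0.0852 F [-0.5  1.  -0.6]
 turn units 12.49 shift units [-5.586 -0.016  0.405]
```

View pics/c3.png

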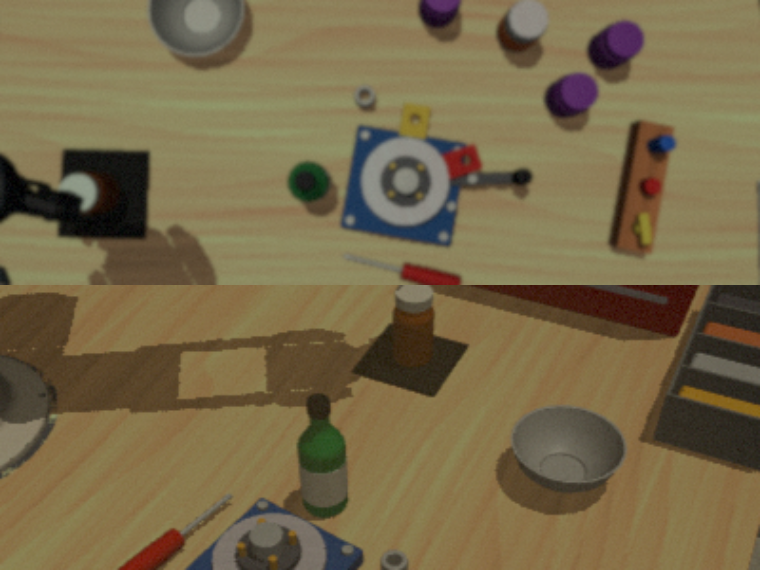

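The jar stands upright on the mat (scene crop 413,330), within about 5 mm of its centre. The rest of the bench is undisturbed. Next is the lever.

play_rows(motion=[[[0,0,0,0.833],[0,0,0,0.833],[0,0,0,0.833],[0,0,0,0.833],[0,0,0,0.833],[0,0,0,0.833],[0,0,0,0.833],[0,0,0,0.833],[0,0,0,0.833],[0,0,0,0.833],[0,0,0,0.833],[0,0,0,0.833],[0,0,0,0.833],[0,0,0,0.833],[0,0,0,0.833],[0,0,0,0]]])

```text
clock: 15.25
eef_pos: [0.4839, 0.371, 0.2606]
eef_rot: [-3.141, 0.0, 1.629]
force: [0.7, -0.2, -0.4]
finger_gap: 0.0857
finger_force: 0.0
```

play_rows(motion=[[[-0.2,0,0,0],[-0.4,0,0,0],[-0.4,0,0,0],[-0.4,0,0,0],[-0.4,0,0,0],[-0.4,0,0,0],[-0.4,0,0,0],[-0.4,0,0,0],[-0.4,0,0,0],[-0.4,0,0,0],[-0.4,0,0,0],[-0.4,0,0,0],[-0.4,0,0,0],[-0.4,0,0,0],[-0.2,-0.016,0,0],[0,0,0.2,0],[0,0,0.2,0],[0,0,0,0],[0,0,0,0]]])

```text
clock: 17.15
eef_pos: [0.5153, -0.1883, 0.2211]
eef_rot: [-3.141, -0.0, 1.631]
force: [0.0, -0.1, 0.3]
finger_gap: 0.0855
finger_force: 0.0
```

```bash
python3 - <<'E'
from h import *
np.set_printoptions(precision=4,suppress=True)
w=shot('wrist','w2')
for n,z in dict(lever_knob=.065,plate_hole=.044,base_hole=.022).items():
    print(n,[(px(d['at']).round(),round(d['p'],2),onz(w,px(d['at']),z)) for d in arm.tip_of(w,n)[:2]])
plan((.5156,-.1868,.072),3.4)
E
```

```text
lever_knob [(array([318., 233.]), 0.69, array([ 0.5154, -0.1881,  0.065 ]))]
plate_hole []
base_hole [(array([430.,  53.]), 0.66, array([ 0.5941, -0.0489,  0.022 ]))]
pos [ 0.516  -0.1882  0.2217] rot [3.1403 0.0008 1.631 ] ydeg 3.4 j6 -0.52 t 17.35 gap 0.0852 F [ 0.8 -0.6 -0.3]
 turn units 0.01 shift units [ 0.015 -0.005  1.497]
```

View pics/w2.png

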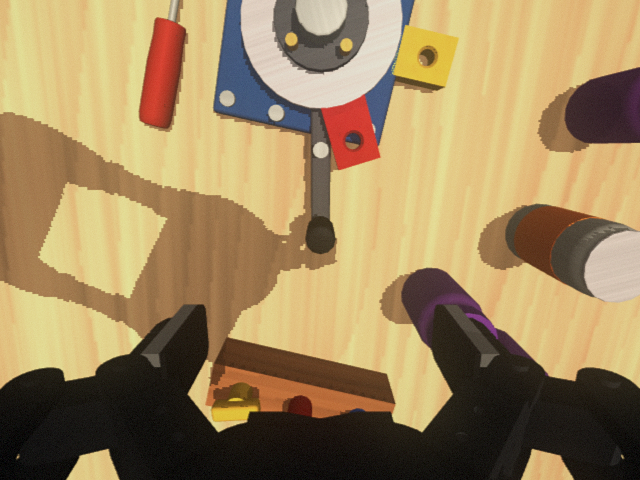

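The knob is centred under the gripper at (319,233). The way down on both sides of it is clear.

play_rows(motion=[[[0,0,0.2,0],[0,0,0.35,0],[0,0,0.4,0],[0,0,0.3,0],[0,0,0.17,0],[0,0,0.08,0],[0,0,0,0]]])

```text
clock: 18.05
eef_pos: [0.5157, -0.188, 0.0706]
eef_rot: [-3.141, -0.0, 1.631]
force: [-0.1, -0.2, 0.0]
finger_gap: 0.0852
finger_force: 0.0
```

play_rows(motion=[[[0,0,0,0],[0,0,0,0],[0,0,0,0],[0,0,0,0],[0,0,0,0],[0,0,0,0],[0,0,0,0],[0,0,0,0],[0,0,0,0],[0,0,0,0]]], grip=0.1, squeeze=25)

```text
clock: 19.05
eef_pos: [0.5158, -0.1882, 0.0712]
eef_rot: [3.141, 0.0, 1.63]
force: [-2.6, -0.2, 7.7]
finger_gap: 0.021
finger_force: 26.5
```

```bash
python3 - <<'E'
from h import *
c=np.array([.506,-.038]);p=np.array(arm.state()['eef_pos'][:2]);r=np.linalg.norm(p-c)
plan((p[0],p[1],.072))
print('r',r,'angle',np.arctan2(*(p-c)[::-1]))
# one arc step of 0.1 rad: turn -1 then shift; chord in tool frame
E
```

```text
pos [ 0.5158 -0.1882  0.0712] rot [3.1412e+00 4.0000e-04 1.6303e+00] ydeg 3.4 j6 -0.52 t 19.05 gap 0.021 F [-2.6 -0.2  7.7]
 turn units 0.0 shift units [-0.     0.    -0.008]
r 0.15051029011524653 angle -1.5059330207648285
```

play_rows(motion=[[[0.002,0.075,0,-0.5],[0.002,0.075,0,-0.5],[0.002,0.075,0,-0.5],[0.002,0.075,0,-0.5],[0.002,0.075,0,-0.5],[0.002,0.075,0,-0.5],[0.002,0.075,0,-0.5],[0.002,0.075,0,-0.5],[0.002,0.075,0,-0.5],[0.002,0.075,0,-0.5],[0.002,0.075,0,-0.5],[0.002,0.075,0,-0.5],[0.002,0.075,0,-0.5],[0.002,0.075,0,-0.5],[0.002,0.075,0,-0.5],[0.002,0.075,0,-0.5],[0.002,0.075,0,-0.5],[0.002,0.075,0,-0.5],[0,0,0,0]]])

```text
clock: 20.95
eef_pos: [0.6305, -0.1242, 0.0713]
eef_rot: [3.141, 0.002, 2.532]
force: [1.2, -4.1, 6.3]
finger_gap: 0.021
finger_force: 26.3
```

play_rows(motion=[[[0.004,0.075,0,-0.5],[0.004,0.075,0,-0.5],[0.002,0.06,0,-0.4],[0.001,0.03,0,-0.2],[0,0,0,0]]])

```text
clock: 21.45
eef_pos: [0.6424, -0.1039, 0.0714]
eef_rot: [3.141, 0.003, 2.689]
force: [4.8, -5.8, 2.0]
finger_gap: 0.0211
finger_force: 26.0
```

play_rows(motion=[[[0.002,0.03,0,-0.2],[0.002,0.03,0,-0.1],[0,0,0,0]]])

```text
clock: 21.75
eef_pos: [0.6448, -0.0987, 0.0714]
eef_rot: [-3.141, 0.004, 2.719]
force: [6.7, -7.6, 1.3]
finger_gap: 0.0215
finger_force: 25.9
```

play_rows(motion=[[[-0.005,0.015,0,0],[-0.005,0.015,0,0],[0,0,0,0],[0,0,0,0]]])

```text
clock: 22.15
eef_pos: [0.6457, -0.0972, 0.0713]
eef_rot: [-3.14, 0.002, 2.719]
force: [-1.1, -13.9, 5.4]
finger_gap: 0.0213
finger_force: 26.5
```

play_rows(motion=[[[0,0.015,0,0],[0,0,0,0],[0,0,0,0]]])

```text
clock: 22.45
eef_pos: [0.646, -0.0966, 0.0713]
eef_rot: [-3.139, 0.002, 2.719]
force: [-3.5, -21.1, 6.3]
finger_gap: 0.0211
finger_force: 26.9
```

play_rows(motion=[[[0,0,0,0],[0,0,0,0],[0,0,0,0],[0,0,0,0],[0,0,-0.1,0],[0,0,-0.3,0],[0,0,-0.4,0],[0,0,-0.4,0],[0,0,-0.3,0],[0,0,-0.2,0],[0,0,0,0],[0,0,0,0],[0,0,0,0],[0,0,0,0],[0,0,0,0]]], grip=1)

```text
clock: 23.95
eef_pos: [0.6459, -0.0938, 0.24]
eef_rot: [-3.141, -0.001, 2.72]
force: [1.2, -1.1, -0.0]
finger_gap: 0.0852
finger_force: 0.0
```

```bash
python3 - <<'E'
from h import *
np.set_printoptions(precision=4,suppress=True)
w=shot('wrist','w3');s=shot('scene');t=shot('top')
for n,z in dict(lever_knob=.065,plate_hole=.044,lock_pin=.006,rack=0,hex_key=.006,awl=.006).items():
    print(n,[(c,px(d['at']).round(),round(d['p'],2),onz(p,px(d['at']),z)) for c,p in(('w',w),('s',s),('t',t)) for d in arm.tip_of(p,n)[:1]])
plan((.507,-.3535,.22),70)
E
```

```text
lever_knob [('w', array([137., 124.]), 0.7, array([ 0.5156, -0.1885,  0.065 ])), ('s', array([219., 316.]), 0.84, array([ 0.5174, -0.1869,  0.065 ])), ('t', array([392., 279.]), 0.42, array([ 0.5244, -0.1809,  0.065 ]))]
plate_hole [('w', array([345., 144.]), 0.73, array([ 0.5938, -0.0488,  0.044 ])), ('s', array([298., 280.]), 0.82, array([ 0.5937, -0.0468,  0.044 ])), ('t', array([339., 251.]), 0.82, array([ 0.5933, -0.0512,  0.044 ]))]
lock_pin [('w', array([343., 143.]), 0.45, array([ 0.5928, -0.0477,  0.006 ])), ('s', array([160., 416.]), 0.71, array([ 0.5073, -0.3531,  0.006 ])), ('t', array([455., 287.]), 0.61, array([ 0.5105, -0.3545,  0.006 ]))]
rack [('w', array([ 14., 196.]), 0.96, array([ 0.5083, -0.3574, -0.    ])), ('s', array([163., 418.]), 0.9, array([ 0.5112, -0.3535,  0.    ])), ('t', array([453., 289.]), 0.98, array([ 0.504 , -0.3502,  0.    ]))]
hex_key [('s', array([162., 413.]), 0.66, array([ 0.507 , -0.3485,  0.006 ])), ('t', array([451., 311.]), 0.48, array([ 0.4479, -0.3415,  0.006 ]))]
awl [('s', array([187., 439.]), 0.6, array([ 0.5674, -0.3632,  0.006 ])), ('t', array([459., 267.]), 0.55, array([ 0.5622, -0.3635,  0.006 ]))]
pos [ 0.6461 -0.0939  0.2408] rot [-3.1416 -0.      2.7203] ydeg 65.9 j6 -1.39 t 25.0 gap 0.085 F [-0.1 -0.1  0.4]
 turn units -0.72 shift units [ 0.42  -2.915  0.208]
```

View pics/w3.png

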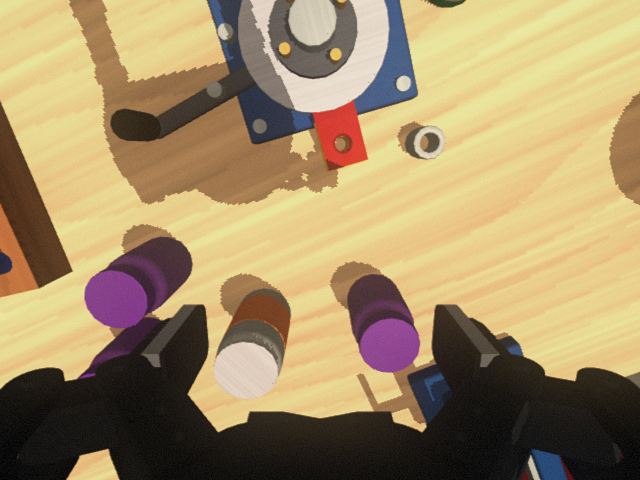

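The red ear now covers the yellow one, with its hole at (343,143), and the lever is back at rest with its knob at (135,124). Next is the pin, the red head in the middle of the rack.

play_rows(motion=[[[0,0,0,-0.7],[0,0,0,-0.7],[0,0,0,-0.7],[0.1,-0.35,0.025,0],[0.1,-0.35,0.025,0],[0.1,-0.35,0.025,0],[0.1,-0.35,0.025,0],[0.1,-0.35,0.025,0],[0.1,-0.35,0.025,0],[0.1,-0.35,0.025,0],[0.1,-0.35,0.025,0],[0.02,-0.03,0,0],[0,0,0,0],[0,0,0,0],[0,0,0,0]]])

```text
clock: 26.5
eef_pos: [0.5072, -0.3524, 0.2209]
eef_rot: [3.141, 0.0, 2.932]
force: [0.6, -0.5, 0.2]
finger_gap: 0.0854
finger_force: 0.0
```

```bash
python3 - <<'E'
from h import *
np.set_printoptions(precision=4,suppress=True)
w=shot('wrist','w4')
for n,z in dict(lock_pin=.006,rack=0,hex_key=.006,awl=.006).items():
    print(n,[(px(d['at']).round(),round(d['p'],2),onz(w,px(d['at']),z)) for d in arm.tip_of(w,n)[:2]])
hsv=cv2.cvtColor(np.array(w['pixels']),cv2.COLOR_RGB2HSV)
def blob(lo,hi):
    m=cv2.inRange(hsv,lo,hi);m[300:]=0
    n,l,st,c=cv2.connectedComponentsWithStats(m);i=1+np.argmax(st[1:,4]);return st[i],c[i]
for n,lo,hi,z in(('red',(0,190,60),(4,255,255),.063),('blue',(105,150,50),(130,255,255),.08),('yel',(22,180,120),(32,255,255),.07)):
    st,c=blob(lo,hi);print(n,st,c,onz(w,c,z))
plan((.507,-.3535,.07),78)
E
```

```text
lock_pin [(array([322., 221.]), 0.71, array([ 0.51  , -0.3524,  0.006 ]))]
rack [(array([319., 219.]), 0.65, array([ 0.5087, -0.3542,  0.    ]))]
hex_key []
awl []
red [306 226  27  27 596] [318.9396 238.6678] [ 0.5117 -0.3552  0.063 ]
blue [611 178  29  29 200] [624.545 192.49 ] [ 0.5197 -0.1369  0.08  ]
yel [327 158   1   2   2] [327.  158.5] [ 0.4536 -0.3369  0.07  ]
pos [ 0.5069 -0.353   0.2209] rot [-3.1415  0.0001  2.931 ] ydeg 77.9 j6 -2.07 t 26.75 gap 0.0855 F [ 0.7 -0.1 -0.4]
 turn units -0.01 shift units [-0.002 -0.004  1.509]
```

View pics/w4.png

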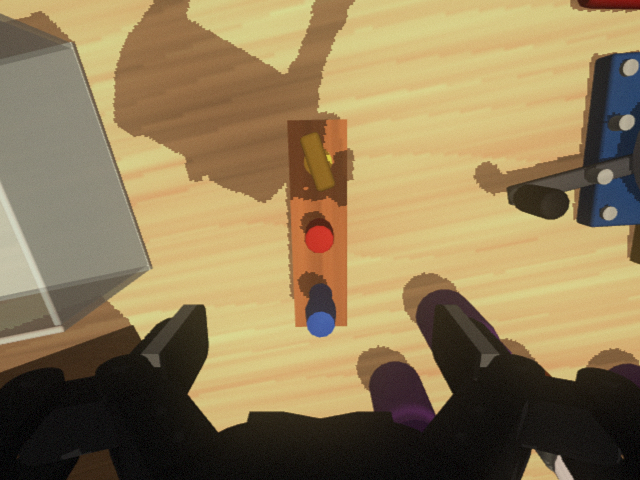

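The red pin head is at (319,238), between the yellow key at (317,161) and the blue awl at (320,315). All three estimates put it at about (0.508, -0.354). The clear case on the left is well out of the way.

play_rows(motion=[[[-0.016,-0.012,0.2,0],[0,0,0.35,0],[0,0,0.4,0],[0,0,0.3,0],[0,0,0.18,0],[0,0,0.08,0],[0,0,0,0],[0,0,0,0]]])

```text
clock: 27.55
eef_pos: [0.5084, -0.3552, 0.0707]
eef_rot: [-3.141, 0.001, 2.93]
force: [0.3, -0.4, 0.2]
finger_gap: 0.0855
finger_force: 0.0
```

play_rows(motion=[[[0,0,0,0],[0,0,0,0],[0,0,0,0],[0,0,0,0],[0,0,0,0],[0,0,0,0],[0,0,0,0],[0,0,0,0],[0,0,0,0],[0,0,0,0]]], grip=0.1, squeeze=60)

```text
clock: 28.55
eef_pos: [0.508, -0.355, 0.0702]
eef_rot: [-3.141, 0.0, 2.93]
force: [-1.4, 2.0, 6.4]
finger_gap: 0.0204
finger_force: 58.4
```

play_rows(motion=[[[0,0,-0.08,0],[0,0,-0.15,0],[0,0,-0.2,0],[0,0,-0.3,0],[0,0,-0.35,0],[0,0,-0.35,0],[0,0,-0.25,0],[0,0,-0.12,0],[0,0,0,0],[0,0,0,0]]])

```text
clock: 29.55
eef_pos: [0.5075, -0.3546, 0.249]
eef_rot: [3.141, -0.001, 2.93]
force: [0.0, -0.0, -1.2]
finger_gap: 0.0197
finger_force: 58.6
```

```bash
python3 - <<'E'
from h import *
np.set_printoptions(precision=4,suppress=True)
plan((.5933,-.049,.20),80)
plan((.5933,-.049,.20))
w=shot('wrist');print([(px(d['at']).round(1),round(d['p'],2),onz(w,px(d['at']),arm.state()['eef_pos'][2]-.064)) for d in arm.tip_of(w,'lock_pin')[:2]])
s=shot('scene');print([(px(d['at']).round(1),round(d['p'],2),proj(s,np.array(arm.state()['eef_pos'])-[0,0,.064])) for d in arm.tip_of(s,'lock_pin')[:2]])
E
```

```text
pos [ 0.5075 -0.3546  0.249 ] rot [ 3.1411 -0.001   2.9303] ydeg 77.9 j6 -2.07 t 29.55 gap 0.0197 F [ 0.  -0.  -1.2]
 turn units -0.37 shift units [-0.314  3.158  0.491]
pos [ 0.5075 -0.3546  0.249 ] rot [ 3.1411 -0.001   2.9303] ydeg 77.9 j6 -2.07 t 29.55 gap 0.0197 F [ 0.  -0.  -1.2]
 turn units 0.0 shift units [-0.198  3.168  0.491]
[(array([322.5, 273.9]), 0.65, array([ 0.5087, -0.3546,  0.1843]))]
[(array([124.6, 360.8]), 0.74, array([123.2471, 361.2431]))]
```

play_rows(motion=[[[-0.01,0.16,0,0],[-0.02,0.3,0,0],[-0.02,0.35,0,0],[-0.02,0.35,0,0],[-0.02,0.35,0,0],[-0.02,0.35,0,0],[-0.02,0.35,0,0],[-0.02,0.3,0,0],[-0.01,0.15,0.2,0],[0,0,0.3,0],[0,0,0.2,0],[0,0,0,0],[0,0,0,0]]])

```text
clock: 31.05
eef_pos: [0.5793, -0.0977, 0.18]
eef_rot: [3.141, -0.001, 2.93]
force: [-0.3, -0.5, 0.4]
finger_gap: 0.0203
finger_force: 58.7
```

```bash
python3 - <<'E'
from h import *
np.set_printoptions(precision=4,suppress=True)
w=shot('wrist','w5')
print([(px(d['at']).round(1),round(d['p'],2),onz(w,px(d['at']),.044)) for d in arm.tip_of(w,'plate_hole')[:2]])
print([(px(d['at']).round(1),round(d['p'],2)) for d in arm.tip_of(w,'lock_pin')[:2]], proj(w,np.array(arm.state()['eef_pos'])-[0,0,.064]))
u=proj(w,(.5933,-.049,.044)).round().astype(int);print(u)
plan((.5933,-.049,.11))
x,y=u-70;im=cv2.resize(np.array(w['pixels'])[max(y,0):y+140,max(x,0):x+140,::-1],None,fx=4,fy=4,interpolation=cv2.INTER_CUBIC);cv2.imwrite('pics/c5.png',im);print(x,y)
E
```

```text
[(array([390.4, 240.6]), 0.65, array([ 0.5904, -0.0497,  0.044 ]))]
[(array([320.3, 270.5]), 0.92)] [321.1635 274.2818]
[392 244]
pos [ 0.58   -0.0983  0.181 ] rot [-3.1415  0.0019  2.9302] ydeg 77.9 j6 -1.63 t 31.2 gap 0.0203 F [0.5 0.  0.1]
 turn units 0.0 shift units [-0.026  0.51   0.71 ]
322 174
```

View pics/c5.png

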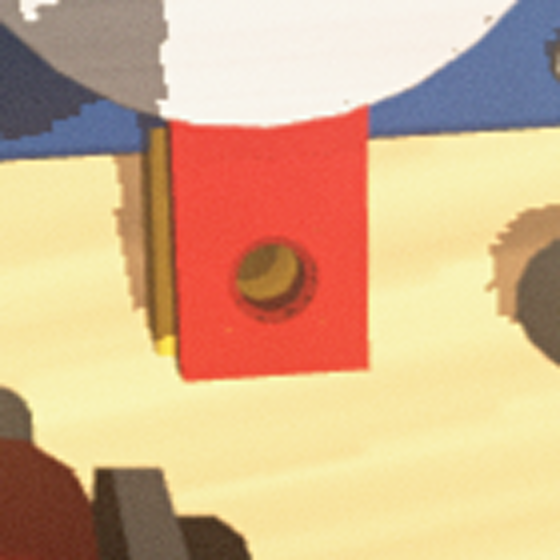

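The plate hole shows at full-frame (390.7,243.7) with the yellow ear's hole lined up below it. I refined its position to (0.593, -0.050).

play_rows(motion=[[[-0.008,0.1,0,0],[-0.01,0.2,0,0],[-0.01,0.15,0,0],[0,0.05,0.1,0],[0,0,0.25,0],[0,0,0.2,0],[0,0,0.1,0],[0,0,0,0],[0,0,0,0],[0,0,0,0]]])

```text
clock: 32.2
eef_pos: [0.5931, -0.0501, 0.1157]
eef_rot: [3.142, 0.001, 2.93]
force: [0.0, 0.4, -0.4]
finger_gap: 0.0201
finger_force: 58.7
```

```bash
python3 - <<'E'
from h import *
np.set_printoptions(precision=4,suppress=True)
plan((.5930,-.0501,.11))
w=shot('wrist','w6');s=shot('scene');t=shot('top')
p=np.array(arm.state()['eef_pos'])-[0,0,.064]
for c,q in(('w',w),('s',s)):
  for n in('lock_pin','plate_hole'):
    print(c,n,[(px(d['at']).round(1),round(d['p'],2)) for d in arm.tip_of(q,n)[:1]],'pred',proj(q,p),proj(q,(.593,-.0501,.044)))
a=cv2.resize(np.array(w['pixels'])[180:330,245:395,::-1],(600,600),interpolation=cv2.INTER_CUBIC)
b=cv2.resize(np.array(s['pixels'])[235:310,273:323,::-1],(200,300),interpolation=cv2.INTER_CUBIC)
o=np.zeros((600,800,3),np.uint8);o[:,:600]=a;o[:300,600:]=b;cv2.imwrite('pics/c6.png',o)
E
```

```text
pos [ 0.5931 -0.0501  0.1157] rot [3.1416 0.0015 2.9302] ydeg 77.9 j6 -1.54 t 32.2 gap 0.0201 F [ 0.   0.4 -0.4]
 turn units 0.0 shift units [ 0.001 -0.     0.057]
w lock_pin [(array([322.6, 272.8]), 0.65)] pred [322.0371 271.6288] [321.8183 267.2374]
w plate_hole [(array([324.3, 267.1]), 0.86)] pred [322.0371 271.6288] [321.8183 267.2374]
s lock_pin [(array([296.4, 279.3]), 0.65)] pred [296.4225 278.682 ] [296.5801 281.222 ]
s plate_hole [(array([297. , 281.4]), 0.64)] pred [296.4225 278.682 ] [296.5801 281.222 ]
```

View pics/c6.png

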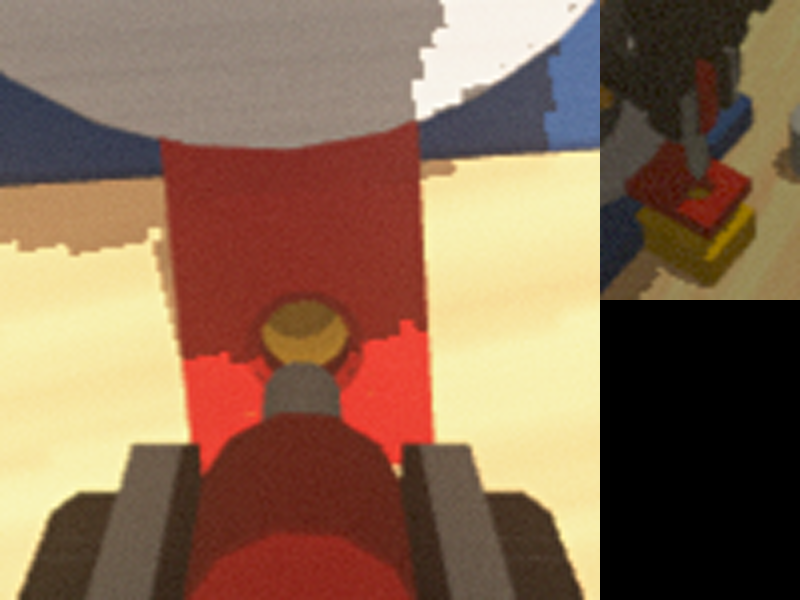

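The pin's nose is just above the red ear hole. In the crop the pin axis is at x≈302 and the hole at x≈310, so I'll shift about 1 mm along tool +y before going in.

play_rows(motion=[[[0.003,0.01,0,0],[0,0,0.06,0],[0,0,0.05,0],[0,0,0.05,0],[0,0,0.04,0],[0,0,0,0]]])

```text
clock: 33.15
eef_pos: [0.5921, -0.0488, 0.094]
eef_rot: [-3.142, -0.001, 2.93]
force: [0.8, 0.3, -0.5]
finger_gap: 0.0204
finger_force: 58.7
```

play_rows(motion=[[[0,0,0.04,0],[0,0,0.04,0],[0,0,0.04,0],[0,0,0,0]]])

```text
clock: 33.55
eef_pos: [0.5922, -0.0488, 0.0822]
eef_rot: [-3.142, -0.001, 2.93]
force: [-0.1, -0.2, -0.9]
finger_gap: 0.0201
finger_force: 58.7
```

play_rows(motion=[[[0,0,0.04,0],[0,0,0.04,0],[0,0,0.03,0],[0,0,0.02,0],[0,0,0,0]]])

```text
clock: 34.05
eef_pos: [0.5924, -0.0489, 0.0694]
eef_rot: [-3.142, -0.0, 2.93]
force: [-0.3, -0.6, -2.1]
finger_gap: 0.0202
finger_force: 58.6
```

play_rows(motion=[[[0,0,0.015,0],[0,0,0.015,0],[0,0,0.01,0],[0,0,0,0],[0,0,0,0]]])

```text
clock: 34.55
eef_pos: [0.5926, -0.0489, 0.0662]
eef_rot: [-3.141, 0.0, 2.93]
force: [-1.8, -1.0, 6.3]
finger_gap: 0.0202
finger_force: 59.6
```

Contact at 6 N, at the expected height. I'll press a little more to seat the head.

play_rows(motion=[[[0,0,0.01,0],[0,0,0.005,0],[0,0,0,0]]])

```text
clock: 34.85
eef_pos: [0.5927, -0.0489, 0.0659]
eef_rot: [-3.142, 0.001, 2.93]
force: [-8.1, -1.8, 30.5]
finger_gap: 0.0201
finger_force: 62.0
```

play_rows(motion=[[[0,0,0,0],[0,0,0,0],[0,0,0,0],[0,0,0,0],[0,0,0,0],[0,0,0,0],[0,0,0,0]]], grip=0.7)

```text
clock: 35.55
eef_pos: [0.5925, -0.0489, 0.0642]
eef_rot: [3.142, -0.0, 2.93]
force: [-0.5, 0.6, 0.4]
finger_gap: 0.0598
finger_force: 0.0
```

play_rows(motion=[[[0,0,-0.1,0],[0,0,-0.2,0],[0,0,-0.35,0],[0,0,-0.4,0],[0,0,-0.4,0],[0,0,-0.3,0],[0,0,0,0],[0,0,0,0]]])

```text
clock: 36.35
eef_pos: [0.5925, -0.0489, 0.2403]
eef_rot: [3.142, 0.002, 2.93]
force: [0.6, -0.7, -0.7]
finger_gap: 0.0598
finger_force: 0.0
```

```bash
python3 - <<'E'
from h import *
np.set_printoptions(precision=4,suppress=True)
w=shot('wrist');s=shot('scene')
for n,z in dict(lock_pin=.002,lever_knob=.065,jar=.004,socket=0,oil_bottle=0,spray_can=0).items():
    print(n,[(c,px(d['at']).round(1),round(d['p'],2),onz(p,px(d['at']),z)) for c,p in(('w',w),('s',s)) for d in arm.tip_of(p,n)[:1]])
hs=[]
for c,p in(('w',w),('s',s)):
    hsv=cv2.cvtColor(np.array(p['pixels']),cv2.COLOR_RGB2HSV);m=cv2.inRange(hsv,(0,150,60),(8,255,255))
    a=proj(p,(.5927,-.0489,.044));b=proj(p,(.5927,-.0489,.074));print(c,'pred head bottom/top',a,b,end=' ')
    k=np.zeros_like(m);x,y=((a+b)/2).astype(int);k[y-40:y+40,x-40:x+40]=1
    print(cv2.boundingRect(m*k))
for n in('lock_pin',):
    print([(c,(np.array(d['box'])*[640,480,640,480]).round(0)) for c,p in(('w',w),('s',s)) for d in arm.search_frame(p,n)[:1]])
E
```

```text
lock_pin [('w', array([321.5, 215.4]), 0.97, array([ 0.5944, -0.0487,  0.002 ])), ('s', array([299., 294.]), 0.66, array([ 0.5949, -0.0474,  0.002 ]))]
lever_knob [('w', array([129.7, 169. ]), 0.96, array([ 0.5156, -0.1855,  0.065 ])), ('s', array([222.1, 313.5]), 0.82, array([ 0.5192, -0.1797,  0.065 ]))]
jar [('w', array([102.7, 355.7]), 0.66, array([ 0.6946, -0.3118,  0.004 ])), ('s', array([336.9, 160.8]), 0.94, array([0.492 , 0.3579, 0.004 ]))]
socket [('w', array([389.8, 226. ]), 0.71, array([0.6193, 0.0152, 0.    ])), ('s', array([328.2, 269.7]), 0.8, array([0.6194, 0.0324, 0.    ]))]
oil_bottle [('w', array([449.4,  84.8]), 0.87, array([0.5025, 0.0885, 0.    ])), ('s', array([287.6, 236.7]), 0.97, array([0.5024, 0.0775, 0.    ]))]
spray_can [('s', array([324.5, 381.8]), 0.66, array([ 0.7146, -0.1867,  0.    ]))]
w pred head bottom/top [321.109  222.3906] [321.2437 229.954 ] (297, 188, 43, 56)
s pred head bottom/top [296.7371 280.7013] [296.0507 270.4748] (279, 267, 31, 27)
[('w', array([321., 227.,  25.,  32.])), ('s', array([297., 277.,  12.,  14.]))]
```

```bash
python3 -c "
from bench import arm
print(arm.finish_job())"
```

```text
the job is handed in; nothing more can be done
None
```

The job is handed in at about 37 s: the amber jar stands upright on the mat, the lever reached its stop and sprang back, and the pin is fully home through both ears. The other things I could check were where they started; I did not check all of them after the last step.

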